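# Load the jar-filling sled and index it under the funnel

## Task

Set up the jar-filling rail: draw the empty sled back to its loading stop at the end of the rail away from the funnel, and there stand the three empty amber jars upright in its three bays, one to a bay, in a row. Then push the loaded sled one click stop forward, so that it rests in the first filling stop with the leading jar right under the funnel. Do not tip a jar, do not knock the funnel, and leave the food tin, the pepper mill and the salt shaker where they stand.

Things in the scene. Friction and masses are not known exactly. Their poses are not given: they have to be found in the camera images.
- filling_rail: Fixed rail: pale board 100 x 400 mm, top 16 mm up, two steel rods along it, end blocks 34 mm high. Origin: centre of the board's underside, on the worktop. y runs along the rail from the loading end (-y) to the filling end (+y); x across it to the side of the funnel's post (12 mm thick, 176 mm high, at x = 78, y = 50 mm, its clamp screw reaching x = 111 mm); z up.
- sled (a joint): Travel (m) of the white sled towards +y of filling_rail. Click stops: 0 (loading, end of travel), 0.100 (first filling stop), 0.164, 0.228. Starts empty at 0.085 to 0.170, in or between stops. Leaving or entering a stop takes about 5 N, moving between stops 1 N (it stays where left). Let go within 5 mm of a stop, a sprung ball draws it in. The sled cannot be lifted off.
- bay_1 (a point): Centre of the floor of the leading bay (nearest the filling end), 41 mm above the worktop; moves with the sled. Bays are 60 mm square inside, 64 mm apart along the rail, with walls 10 mm high and 4 mm thick; the sled is 72 mm wide, 200 mm long. At the loading stop bay_1 is 100 mm from the funnel's axis; at travel 0.100 it is under it.
- bay_2 (a point): Centre of the floor of the middle bay, like bay_1.
- bay_3 (a point): Centre of the floor of the last bay, next to the knob, like bay_1.
- sled_knob (a point): Centre of the black upright knob at the sled's tail (its loading end) by which it is pushed or drawn: 25 mm in diameter, from 18 mm below to 18 mm above this point, on a 12 mm stem; 99 mm above the worktop, 54 mm from the centre of bay_3. Jars in the sled reach 121 mm above the worktop.
- funnel: Fixed steel funnel with its ring, over the rail's middle line. Origin: on the worktop, straight under the spout. Spout 25 mm in diameter, its end 132 mm above the worktop (11 mm over the jars in the sled); it widens to 85 mm across with the ring, top 196 mm above the worktop. An arm joins it to the post on the +x side.
- jar_a: Empty open jar of amber glass, upright, 50 mm in diameter up to 60 mm height, then a neck 43 mm in diameter; 80 mm high in all, wall 3.5 mm, about 0.14 kg; all three are alike. Origin: centre of its underside; z up. Starts on the worktop beyond the rail's filling end, among the tin and the mill, 75 mm or more from its neighbours' axes.
- jar_b: Empty open jar of amber glass, upright, 50 mm in diameter up to 60 mm height, then a neck 43 mm in diameter; 80 mm high in all, wall 3.5 mm, about 0.14 kg; all three are alike. Origin: centre of its underside; z up. Starts on the worktop beyond the rail's filling end, among the tin and the mill, 75 mm or more from its neighbours' axes.
- jar_c: Empty open jar of amber glass, upright, 50 mm in diameter up to 60 mm height, then a neck 43 mm in diameter; 80 mm high in all, wall 3.5 mm, about 0.14 kg; all three are alike. Origin: centre of its underside; z up. Starts on the worktop beyond the rail's filling end, among the tin and the mill, 75 mm or more from its neighbours' axes.
- tin: Bystander: round food tin with a paper label, among the jars (a like tin by the back wall is only part of the room), 58 mm in diameter, 72 mm high, upright. Origin: centre of its underside.
- pepper_mill: Bystander: dark wooden pepper mill, 58 mm in diameter, 165 mm high, upright. Origin: centre of its underside.
- salt_shaker: Bystander: glass salt shaker with a white cap, 44 mm in diameter, 90 mm high, upright. Origin: centre of its underside.
Mind the look-alikes: they are no part of the job. What is shaped like the jar_b but green is not meant.

How it is judged:
By the outcome, as a careful person would: the job done as asked, in the order asked, and still so for the second after the job is handed in, with the robot touching nothing.
It also fails if it takes over 72 s, if anything falls off the work surface, if the arm or the gripper's body presses on something with over 40 N, if the wrist force passes 120 N, or if a joint passes its speed limit or range.

## Robot

A 6-joint arm with a two-finger parallel gripper is mounted at the origin on a cart in front of the work surface, level with it; the furniture and walls round the work are solid. World frame = base frame: x ahead of the robot, y to its left, z up, the work surface at z = 0. Lengths are in m, angles in rad, forces in N, time in s.
With the tool pointing down it reaches from about 0.4 to 0.925 m from the base axis. Payload 3.4 kg.
Tool frame: the origin (TCP) lies midway between the tips of the shut fingers; the grasp point (between the pads) lies hold_point_z behind it (hold_point_z is the distance from the TCP to the grasp point, in m); z points along the fingers, y is the line along which they close (so a half turn about z gives the same grasp; the last joint's range is limited). The gripper opens to 85 mm and grips with 20 to 120 N. Pads are 22 mm wide; open, the fingers measure 114 mm over their backs; the gripper's body (76 mm by 85 mm) begins 54 mm behind the grasp point. The pads swing forward as they close: fully open they stand 13 mm farther back than shut.
Start: joints at [-1.415, 0.307, 1.506, -0, 1.328, -0.073], TCP at [0.13, -0.56, 0.231] pointing down, gripper open.
Joint ranges: [-3.12, 3.12], [-1.05, 2.28], [0.14, 2.33], [-1.42, 4.57], [0.1, 2.73], [-2.68, 2.68]. Speed limits (rad/s): [2.57, 2.57, 3.14, 3.14, 3.14, 3.14].

## Interface

Orientations are given as a unit quaternion [x, y, z, w].
In Python, from cell import * gives the robot as it stands.
- The arm moves only by the tool servo_tool, never from a script. Its argument "targets" is a list of rows, each a list of 6 numbers: the shift along the tool's x, y, z scaled (see below), then the turn, a rotation vector about the tool's x, y, z scaled (see below). In form: [[x, y, z, rx, ry, rz], ...]. A call has 1 to 20 rows; each row shifts and turns the commanded pose from where the row before left it, along the tool's axes as they then stand; what a row does not reach is not made up. The controller multiplies each number of a shift by 6 cm and each number of a turn by 4 degrees. A row lasts 1/8 s, in which the tool goes at most 62.5 mm and 10.7 degrees, less where a joint would pass 70% of its speed; a pose out of reach is approached as far as the arm can. A call with a number of a shift or a turn outside -1 to 1 is refused whole. A call with a gripper value outside its range is refused whole. "fingers" is the opening, from 0 (shut) to 1 (fully open), set as the call begins (left out, the last holds). The fingers move at their own pace and stop on an object; "squeeze" is the grip in N (left out, the last holds). Time passes only in rows, so rows that do not move let the fingers close. It gives the time, the measured TCP pose, the force, the opening and the grip force at its end, in the units of the state.
- state(): the state, without advancing time (a new reading comes with each control period).
- snapshot(name): name is "scene" or "top"; returns a dict with "img" (420x560x3 uint8, red, green, blue), "intrinsics" (3x3 intrinsics, pixels), "rvec" (rotation vector, rad) and "tvec" (3), from world to camera coordinates, as OpenCV has them. Camera axes: x right, y down, z forward; pixel columns grow to the right and rows downward; lengths in m; the calibration is good to about 2 mm. A picture is of the moment at which its call begins. There is no depth.
- hand_in(): hands the job in; it is judged then, once.
Trained networks look in a picture, given as the dict that the camera call returned (one of the last four; its "shot" number tells which), for a name from the list of things; names that differ only in an ending like _2 or _b are one class to them, and where a whole thing is asked for, a point or a joint stands for the part that bears it (a point fixed in the world has none). Each returns a list of dicts, best first, with "score" (0 to 1); they miss things now and then, are a little off and sometimes report something else, mostly with a low value. They report only what shows in the picture. A call takes as long as a camera call. They do not tell look-alikes from the thing itself.
- silhouettes(query, picture): "pixels" (420x560 bool, what is visible of it).
- tip_of(query, picture): "point" ([x, y, z] in m, in world coordinates, good to about 4 mm: a listed point, or the origin of a listed thing).
The state is a dict: "clock": time; "joint_pos": joint angles; "dq": joint speeds; "tau": joint torques, N m; "eef_pos": TCP position; "tool_rot": TCP orientation; "contact_force": force on the tool from outside, world axes, zero at the start; "torque": the same for the moment, N m; "width": opening from 0.0 (shut) to 1.0 (fully open); "grip_force": force on a finger pad.
Only numpy, scipy, OpenCV 4.12 (cv2) and the standard library are available. Lean on these libraries where they do the work, as an engineer would, in place of code of your own. Each camera call takes 0.05 s, during which the arm holds its last target. There are 200 camera calls.

## Working session

There is one attempt and no reset: what is moved stays moved. The work goes in short steps, Python scripts to look and compute and a tool call to move; the robot and the scene stay as the last step left them, time stands still between calls to the robot, and variables do not carry over. Pictures are saved under pics/ and viewed, at most 10 in all, crops included, and the job is handed in when it is done.

Besides the shell and the picture viewer there is one more tool, called after "Request:" in YAML: its name, and indented under it one key for each argument. servo_tool: Moves the arm, as the interface text tells. Shifts and turns lie within -1 to 1; 1 stands for 6 cm of shift or 4 degrees of turn. Its arguments: {"type":"object","properties":{"targets":{"type":"array"},"fingers":{"type":"number"},"squeeze":{"type":"number"}},"required":["targets"]}

```bash
mkdir -p pics
cat > h.py <<'E'
from cell import *
import numpy as np, cv2
def save(p,n):cv2.imwrite(f'pics/{n}.png',p['img'][:,:,::-1])
def proj(p,X):
    return cv2.projectPoints(np.array(X,float).reshape(-1,3),np.array(p['rvec']),np.array(p['tvec']),np.array(p['intrinsics']),None)[0].reshape(-1,2)
def back(p,uv,z):
    R=cv2.Rodrigues(np.array(p['rvec'],float))[0];t=np.array(p['tvec'],float).ravel()
    d=R.T@np.linalg.inv(p['intrinsics'])@np.array([*uv,1.]);c=-R.T@t
    return c+d*(z-c[2])/d[2]
E
python3 - <<'E'
from h import *
np.set_printoptions(precision=4,suppress=True)
s=state();print(s)
for n in('scene','top'):
    p=snapshot(n);save(p,n)
    for q in('filling_rail','bay_1','bay_2','bay_3','sled_knob','funnel','jar_a','tin','pepper_mill','salt_shaker'):
        for r in tip_of(q,p)[:6]: print(n,q,round(r['score'],2),np.array(r['point']),proj(p,r['point'])[0].round())
E
```

```text
{'clock': 0.0, 'joint_pos': array([-1.4155,  0.3076,  1.5077, -0.    ,  1.3284, -0.0735]), 'dq': array([ 0.0001,  0.0009,  0.0003,  0.0003, -0.0008, -0.0007]), 'tau': array([ -0.0014, -45.756 , -25.1911,  -0.0004,   0.0129,   0.    ]), 'eef_pos': array([ 0.1303, -0.5593,  0.2304]), 'tool_rot': array([ 0.9935,  0.1142, -0.0001, -0.001 ]), 'contact_force': array([-0.0853,  0.4404,  0.6539]), 'torque': array([ 0.0733, -0.0027, -0.0262]), 'grip_force': 0.0, 'width': 0.9999053017872808}
scene filling_rail 0.78 [ 0.5098 -0.1529  0.0004] [305. 199.]
scene bay_1 0.77 [ 0.5143 -0.0692  0.0418] [288. 200.]
scene bay_1 0.6 [ 0.5098 -0.1341  0.0393] [302. 192.]
scene bay_1 0.6 [ 0.5076 -0.1937  0.0417] [314. 183.]
scene bay_2 0.77 [ 0.5143 -0.0692  0.0418] [288. 200.]
scene bay_2 0.6 [ 0.5098 -0.1341  0.0393] [302. 192.]
scene bay_2 0.6 [ 0.5076 -0.1937  0.0417] [314. 183.]
scene bay_3 0.77 [ 0.5143 -0.0692  0.0418] [288. 200.]
scene bay_3 0.6 [ 0.5098 -0.1341  0.0393] [302. 192.]
scene bay_3 0.6 [ 0.5076 -0.1937  0.0417] [314. 183.]
scene sled_knob 0.98 [ 0.5083 -0.2511  0.0979] [324. 161.]
sce
[... 683 characters left out ...]
 0.0423] [299. 213.]
top bay_2 0.55 [ 0.51   -0.1935  0.0367] [338. 208.]
top bay_3 0.93 [ 0.5131 -0.1318  0.0412] [319. 210.]
top bay_3 0.6 [ 0.5123 -0.0664  0.0423] [299. 213.]
top bay_3 0.55 [ 0.51   -0.1935  0.0367] [338. 208.]
top jar_a 0.89 [0.4266 0.3822 0.0006] [161. 268.]
top jar_a 0.86 [0.3887 0.0105 0.0022] [283. 258.]
top jar_a 0.69 [0.5375 0.3315 0.    ] [174. 234.]
top jar_a 0.6 [0.4291 0.1816 0.0027] [226. 256.]
top tin 0.58 [0.5249 0.2496 0.0011] [200. 233.]
top tin 0.21 [0.4263 0.3811 0.0006] [161. 268.]
top pepper_mill 0.92 [0.425  0.2872 0.0006] [192. 263.]
top pepper_mill 0.57 [ 0.4263  0.3842 -0.0005] [160. 269.]
top salt_shaker 0.59 [ 0.4106 -0.0854 -0.0007] [311. 247.]
```

Run:
```python
import cv2
a=cv2.imread('pics/scene.png');cv2.imwrite('pics/scene_c.png',cv2.resize(a[100:340,140:400],None,fx=2.5,fy=2.5,interpolation=3))
a=cv2.imread('pics/top.png');cv2.imwrite('pics/top_c.png',cv2.resize(a[130:330,130:390],None,fx=3,fy=3,interpolation=3))
```

```text
(no output)
```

View pics/scene_c.png

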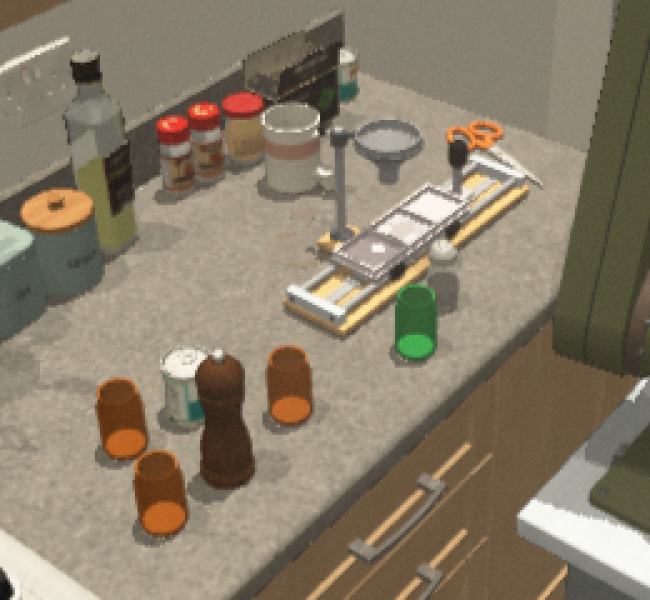

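View pics/top_c.png

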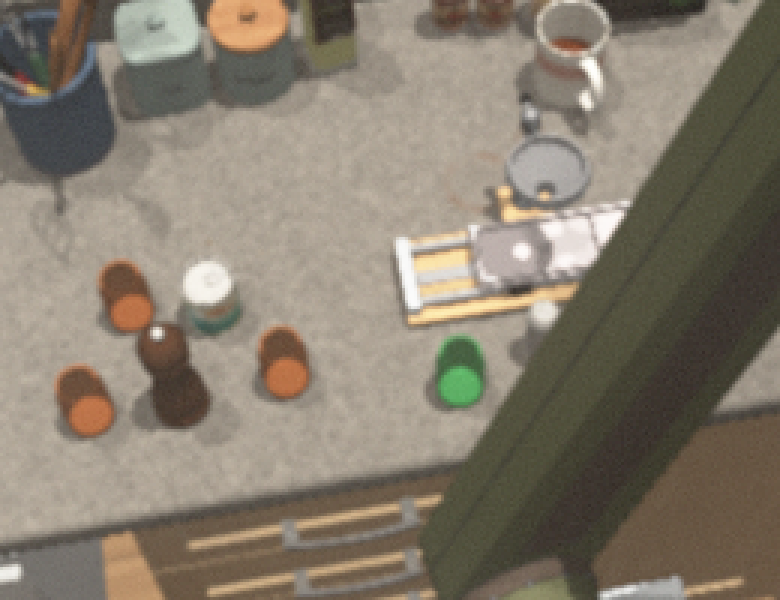

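Candidates for "jar": amber ones at scene px (205,308), (191,279) and (258,264), and a green look-alike at (307,237). The crops confirm the green one is the jar at (0.388, 0.008), so it stays out. The knob is at px (324,161), and the shaker, tin and mill are distinct.

```bash
python3 - <<'E'
from h import *
import cell
np.set_printoptions(precision=4,suppress=True)
print([n for n in dir(cell) if not n.startswith('_')], getattr(cell,'hold_point_z',None), state().get('hold_point_z'))
ps={n:snapshot(n) for n in('scene','top')}
print('funnel ring', back(ps['scene'],(295.2,154.5),.19), back(ps['top'],(312.7,186.7),.19))
# mean points over both views + linear fit of bay line
A=[[.5143,-.0692],[.5098,-.1341],[.5076,-.1937],[.5131,-.1318],[.5123,-.0664],[.51,-.1935],[.5083,-.2511]]
A=np.array(A);m=np.polyfit(A[:,1],A[:,0],1);print('slope deg',np.degrees(np.arctan(m[0])),m)
# board long edge near robot (scene px -> z .016): corner left-front and right end
for uv in [(140+343/2.5,100+330/2.5),(140+527/2.5,100+190/2.5)]: print(back(ps['scene'],uv,.016))
for uv in [(130+408/3,130+322/3),(130+578/3,130+293/3)]: print(back(ps['top'],uv,.016))
E
ls; ls -d *.md 2>/dev/null
```

```text
['MotionError', 'hand_in', 'hold_point_z', 'silhouettes', 'snapshot', 'state', 'tip_of'] 0.0187 None
funnel ring [ 0.512  -0.1021  0.19  ] [ 0.507  -0.1022  0.19  ]
slope deg 1.756119635604089 [0.0307 0.5153]
[0.4624 0.0516 0.016 ]
[ 0.4537 -0.3361  0.016 ]
[0.4613 0.0486 0.016 ]
[ 0.4604 -0.1328  0.016 ]
h.py
pics
```

Request:
servo_tool:
  targets:
    - [0, 0, 0, 0, 0, -1]
    - [0, 0, 0, 0, 0, -1]
    - [0, 0, 0, 0, 0, -1]
    - [0, 0, 0, 0, 0, -1]
    - [0, 0, 0, 0, 0, -1]
    - [0, 0, 0, 0, 0, -1]
    - [0, 0, 0, 0, 0, -1]
    - [0, 0, 0, 0, 0, -1]
    - [0, 0, 0, 0, 0, -1]
    - [0, 0, 0, 0, 0, -1]
    - [0, 0, 0, 0, 0, -1]
    - [0, 0, 0, 0, 0, -1]
    - [0, 0, 0, 0, 0, -1]
    - [0, 0, 0, 0, 0, -1]
    - [0, 0, 0, 0, 0, -1]
    - [0, 0, 0, 0, 0, -1]
    - [0, 0, 0, 0, 0, -1]
    - [0, 0, 0, 0, 0, -1]
    - [0, 0, 0, 0, 0, -0.85]
  fingers: 1

```text
clock: 3.58
eef_pos: [0.1304, -0.56, 0.2313]
tool_rot: [0.716, 0.699, 0.0, -0.0]
contact_force: [-0.1, -0.2, -0.2]
width: 0.999
grip_force: 0.0
```

Request:
servo_tool:
  targets:
    - [0.53, 0.617, 0, 0, 0, 0]
    - [0.53, 0.617, 0, 0, 0, 0]
    - [0.53, 0.617, 0, 0, 0, 0]
    - [0.53, 0.617, 0, 0, 0, 0]
    - [0.53, 0.617, 0, 0, 0, 0]
    - [0.53, 0.617, 0, 0, 0, 0]
    - [0.53, 0.617, 0, 0, 0, 0]
    - [0.53, 0.617, 0, 0, 0, 0]
    - [0.53, 0.617, 0.3, 0, 0, 0]
    - [0.53, 0.617, 0.4, 0, 0, 0]
    - [0, 0, 0.5, 0, 0, 0]
    - [0, 0, 0.5, 0, 0, 0]
    - [0, 0, 0.5, 0, 0, 0]
    - [0, 0, 0.3, 0, 0, 0]
    - [0, 0, 0, 0, 0, 0]

```text
clock: 5.45
eef_pos: [0.5077, -0.2511, 0.0798]
tool_rot: [0.716, 0.698, -0.0, -0.002]
contact_force: [0.3, 0.1, -0.2]
width: 1.001
grip_force: 0.0
```

Run:
```python
from h import *
np.set_printoptions(precision=4,suppress=True)
print(state()['eef_pos'])
for n in('scene','top'):
    p=snapshot(n);save(p,'b_'+n)
    for q in ('sled_knob','bay_1'):
        for r in tip_of(q,p)[:3]:print(n,q,r['score'],np.array(r['point']))
a=cv2.imread('pics/b_scene.png');cv2.imwrite('pics/b_c.png',cv2.resize(a[90:270,230:400],None,fx=3,fy=3,interpolation=3))
```

```text
[ 0.5077 -0.2511  0.0798]
scene sled_knob 0.9 [ 0.5067 -0.2465  0.0958]
scene bay_1 0.83 [ 0.511  -0.131   0.0422]
scene bay_1 0.63 [ 0.5099 -0.1946  0.0412]
scene bay_1 0.62 [ 0.5149 -0.065   0.0428]
top sled_knob 0.76 [ 0.5066 -0.2477  0.0977]
top bay_1 0.92 [ 0.5147 -0.1311  0.0434]
top bay_1 0.85 [ 0.5104 -0.0638  0.0414]
top bay_1 0.77 [ 0.5074 -0.1966  0.04  ]
```

View pics/b_c.png

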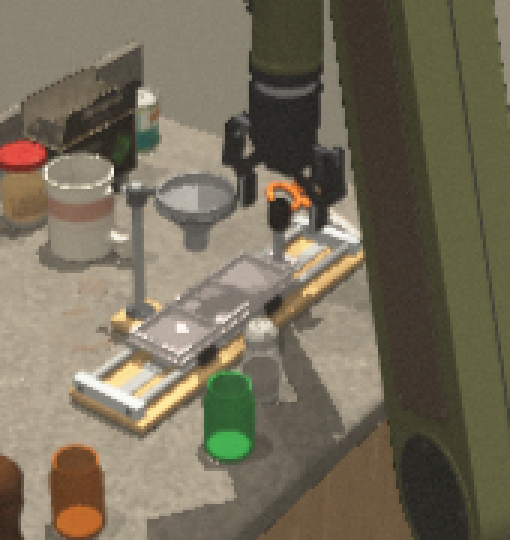

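The fingers straddle the black knob, at crop (280,212). I'll close on it and draw the sled back.

Request:
servo_tool:
  targets:
    - [0, 0, 0, 0, 0, 0]
    - [0, 0, 0, 0, 0, 0]
    - [0, 0, 0, 0, 0, 0]
    - [0, 0, 0, 0, 0, 0]
    - [0, 0, 0, 0, 0, 0]
    - [0, 0, 0, 0, 0, 0]
  fingers: 0
  squeeze: 45

```text
clock: 6.5
eef_pos: [0.5083, -0.2518, 0.0815]
tool_rot: [0.716, 0.698, -0.0, -0.0]
contact_force: [-1.9, 0.4, 4.9]
width: 0.27
grip_force: 44.2
```

Request:
servo_tool:
  targets:
    - [-0.2, 0, 0, 0, 0, 0]
    - [-0.35, 0, 0, 0, 0, 0]
    - [-0.35, 0, 0, 0, 0, 0]
    - [-0.35, 0, 0, 0, 0, 0]
    - [-0.35, 0, 0, 0, 0, 0]
    - [-0.35, 0, 0, 0, 0, 0]
    - [-0.1, 0, 0, 0, 0, 0]
    - [-0.05, 0, 0, 0, 0, 0]
    - [0, 0, 0, 0, 0, 0]

```text
clock: 7.62
eef_pos: [0.5065, -0.3788, 0.0816]
tool_rot: [0.716, 0.698, 0.0, 0.001]
contact_force: [5.0, -1.5, 3.7]
width: 0.271
grip_force: 44.5
```

Request:
servo_tool:
  targets:
    - [-0.05, -0.02, 0, 0, 0, 0]
    - [-0.05, -0.02, 0, 0, 0, 0]
    - [-0.05, 0, 0, 0, 0, 0]
    - [0, 0, 0, 0, 0, 0]
    - [0, 0, 0, 0, 0, 0]

```text
clock: 8.25
eef_pos: [0.5064, -0.3873, 0.0816]
tool_rot: [0.716, 0.698, 0.001, 0.003]
contact_force: [10.8, -0.8, -0.1]
width: 0.268
grip_force: 44.6
```

Request:
servo_tool:
  targets:
    - [-0.03, 0.04, 0, 0, 0, 0]
    - [-0.04, 0.02, 0, 0, 0, 0]
    - [0, 0, 0, 0, 0, 0]
    - [0, 0, 0, 0, 0, 0]

```text
clock: 8.75
eef_pos: [0.5064, -0.3883, 0.0815]
tool_rot: [0.716, 0.698, 0.001, -0.001]
contact_force: [3.9, 6.0, 6.4]
width: 0.27
grip_force: 45.0
```

Run:
```python
from h import *
np.set_printoptions(precision=4,suppress=True)
s=state();print(s['eef_pos'],s['contact_force'])
for n in('scene','top'):
    p=snapshot(n);save(p,'c_'+n)
    for q in ('sled_knob','bay_1','filling_rail','funnel'):
        for r in tip_of(q,p)[:3]:print(n,q,r['score'],np.array(r['point']))
```

```text
[ 0.5064 -0.3883  0.0815] [3.8721 6.0166 6.4496]
scene sled_knob 0.91 [ 0.5053 -0.3843  0.0966]
scene sled_knob 0.62 [ 0.5075 -0.2676  0.0422]
scene bay_1 0.91 [ 0.5081 -0.2687  0.0433]
scene bay_1 0.76 [ 0.5065 -0.3326  0.0402]
scene bay_1 0.58 [ 0.5133 -0.2045  0.0449]
scene filling_rail 0.94 [ 0.5081 -0.1537 -0.0011]
top sled_knob 0.67 [ 0.505  -0.3874  0.0981]
top sled_knob 0.62 [ 0.507  -0.3325  0.0411]
top bay_1 0.76 [ 0.5105 -0.2009  0.0396]
top bay_1 0.73 [ 0.5137 -0.268   0.0402]
top bay_1 0.62 [ 0.5059 -0.3324  0.0377]
top filling_rail 0.83 [ 0.5109 -0.15   -0.003 ]
top filling_rail 0.57 [ 0.4275  0.3805 -0.0002]
top filling_rail 0.46 [0.4249 0.2875 0.0004]
```

Request:
servo_tool:
  targets:
    - [0, 0, 0, 0, 0, 0]
    - [0, 0, 0, 0, 0, 0]
    - [0, 0, 0, 0, 0, 0]
    - [0, 0, 0, 0, 0, 0]
    - [0, 0, -0.4, 0, 0, 0]
    - [0, 0, -0.7, 0, 0, 0]
    - [0, 0, -0.8, 0, 0, 0]
    - [0.2, -0.04, -0.8, 0, 0, 0]
    - [0.5, -0.08, -0.3, 0, 0, 0]
    - [0.86, -0.141, 0, 0, 0, 0]
    - [0.86, -0.141, 0, 0, 0, 0]
    - [0.86, -0.141, 0, 0, 0, 0]
    - [0.86, -0.141, 0, 0, 0, 0]
    - [0.86, -0.141, 0, 0, 0, 0]
    - [0.86, -0.141, 0, 0, 0, 0]
    - [0.86, -0.141, 0, 0, 0, 0]
    - [0.86, -0.141, 0, 0, 0, 0]
    - [0.86, -0.141, 0, 0, 0, 0]
    - [0.86, -0.141, 0, 0, 0, 0]
    - [0, 0, 0, 0, 0, 0]
  fingers: 1

```text
clock: 11.75
eef_pos: [0.4283, 0.1722, 0.2614]
tool_rot: [0.714, 0.7, 0.0, -0.0]
contact_force: [0.3, -0.8, -0.1]
width: 0.997
grip_force: 0.0
```

Run:
```python
from h import *
np.set_printoptions(precision=4,suppress=True)
s=state();print(s['clock'],s['eef_pos'],s['contact_force'])
for n in('scene','top'):
    p=snapshot(n);save(p,'d_'+n)
    for q in ('sled_knob','bay_1','filling_rail','funnel','jar_a'):
        for r in tip_of(q,p)[:4]:print(n,q,round(r['score'],2),np.array(r['point']))
```

```text
11.75 [0.4283 0.1722 0.2614] [ 0.2955 -0.8448 -0.1296]
scene sled_knob 0.79 [ 0.5062 -0.3827  0.0958]
scene sled_knob 0.74 [ 0.4251  0.2947 -0.0033]
scene bay_1 0.98 [ 0.5097 -0.2672  0.0432]
scene bay_1 0.61 [ 0.5117 -0.201   0.04  ]
scene bay_1 0.59 [ 0.5056 -0.3279  0.0419]
scene filling_rail 0.83 [ 0.5092 -0.1535 -0.0016]
scene jar_a 0.87 [0.5366 0.333  0.    ]
scene jar_a 0.76 [0.3886 0.0071 0.0025]
scene jar_a 0.64 [0.4269 0.3858 0.0035]
scene jar_a 0.63 [0.4273 0.1806 0.0005]
top sled_knob 0.76 [ 0.5056 -0.3845  0.0965]
top bay_1 0.94 [ 0.5076 -0.3318  0.0385]
top bay_1 0.87 [ 0.5094 -0.2015  0.0394]
top bay_1 0.85 [ 0.5121 -0.2651  0.0389]
top jar_a 0.93 [0.5364 0.3322 0.0004]
top jar_a 0.86 [0.4236 0.3844 0.0019]
top jar_a 0.66 [0.3886 0.0124 0.0042]
top jar_a 0.63 [0.4245 0.2891 0.0011]
```

Request:
servo_tool:
  targets:
    - [0.15, 0, 0.5, 0, 0, 0]
    - [0, 0, 0.8, 0, 0, 0]
    - [0, 0, 0.8, 0, 0, 0]
    - [0, 0, 0.8, 0, 0, 0]
    - [0, 0, 0.6, 0, 0, 0]
    - [0, 0, 0.37, 0, 0, 0]
    - [0, 0, 0.1, 0, 0, 0]
    - [0, 0, 0, 0, 0, 0]

```text
clock: 13.35
eef_pos: [0.4296, 0.1783, 0.0232]
tool_rot: [0.716, 0.698, 0.0, -0.0]
contact_force: [0.2, 0.4, 0.1]
width: 1.003
grip_force: 0.0
```

Request:
servo_tool:
  targets:
    - [0, 0, 0, 0, 0, 0]
    - [0, 0, 0, 0, 0, 0]
    - [0, 0, 0, 0, 0, 0]
    - [0, 0, 0, 0, 0, 0]
    - [0, 0, 0, 0, 0, 0]
  fingers: 0
  squeeze: 30

```text
clock: 13.98
eef_pos: [0.4301, 0.1785, 0.0243]
tool_rot: [0.716, 0.698, 0.001, 0.001]
contact_force: [-0.5, 0.4, 5.1]
width: 0.586
grip_force: 30.6
```

Request:
servo_tool:
  targets:
    - [0, 0, -0.4, 0, 0, 0]
    - [0, 0, -0.8, 0, 0, 0]
    - [0, 0, -0.8, 0, 0, 0]
    - [0, 0, -0.8, 0, 0, 0]
    - [0, 0, -0.8, 0, 0, 0]
    - [-0.3, 0.05, -0.4, 0, 0, 0]
    - [-0.65, 0.155, 0, 0, 0, 0]
    - [-0.65, 0.155, 0, 0, 0, 0]
    - [-0.65, 0.155, 0, 0, 0, 0]
    - [-0.65, 0.155, 0, 0, 0, 0]
    - [-0.65, 0.155, 0, 0, 0, 0]
    - [-0.65, 0.155, 0, 0, 0, 0]
    - [-0.65, 0.155, 0, 0, 0, 0]
    - [-0.65, 0.155, 0, 0, 0, 0]
    - [-0.65, 0.155, 0, 0, 0, 0]
    - [-0.21, 0.055, 0, 0, 0, 0]
    - [0, 0, 0, 0, 0, 0]
    - [0, 0, 0, 0, 0, 0]

```text
clock: 16.23
eef_pos: [0.5087, -0.2042, 0.263]
tool_rot: [0.716, 0.698, 0.0, -0.001]
contact_force: [-0.1, 0.4, -1.7]
width: 0.587
grip_force: 32.0
```

Request:
servo_tool:
  targets:
    - [0, 0.03, 0.4, 0, 0, 0]
    - [0, 0, 0.7, 0, 0, 0]
    - [0, 0, 0.8, 0, 0, 0]
    - [0, 0, 0.7, 0, 0, 0]
    - [0, 0, 0.4, 0, 0, 0]
    - [0, 0, 0.1, 0, 0, 0]
    - [0, 0, 0, 0, 0, 0]

```text
clock: 17.1
eef_pos: [0.5115, -0.205, 0.0776]
tool_rot: [0.716, 0.698, 0.0, 0.0]
contact_force: [0.3, -0.2, -0.8]
width: 0.585
grip_force: 32.0
```

Run:
```python
from h import *
np.set_printoptions(precision=4,suppress=True)
s=state();print(s['clock'],s['eef_pos'],s['contact_force'])
for n in('scene','top'):
    p=snapshot(n);save(p,'e_'+n)
    for r in tip_of('jar_a',p)[:6]:print(n,round(r['score'],2),np.array(r['point']))
a=cv2.imread('pics/e_scene.png');b=cv2.imread('pics/e_top.png')
f=lambda i:cv2.resize(i,(390,540),interpolation=3)
print(proj(p,[.51,-.2,.06]))
cv2.imwrite('pics/e_c.png',np.hstack([f(a[90:270,260:390]),f(b[120:300,280:410])]))
```

```text
17.1 [ 0.5115 -0.205   0.0776] [ 0.3065 -0.1615 -0.8124]
scene 0.85 [ 0.5368  0.3327 -0.    ]
scene 0.83 [ 0.5101 -0.2006  0.0562]
scene 0.8 [0.4259 0.3868 0.0017]
scene 0.68 [0.3871 0.0052 0.0017]
top 0.86 [ 0.5385  0.3321 -0.0015]
top 0.61 [ 0.5115 -0.2022  0.0591]
top 0.6 [0.4244 0.3826 0.0027]
[[340.7864 203.6547]]
```

View pics/e_c.png

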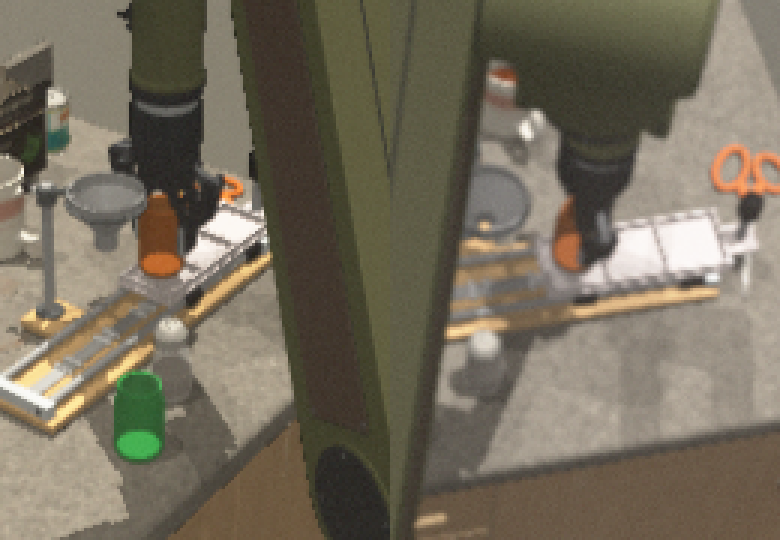

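The held amber jar, at crop (162,240), hangs over bay_1 and measures within about 2 mm of it. I'll lower and release.

Request:
servo_tool:
  targets:
    - [-0.02, 0, 0.06, 0, 0, 0]
    - [0, 0, 0.07, 0, 0, 0]
    - [0, 0, 0.06, 0, 0, 0]
    - [0, 0, 0, 0, 0, 0]

```text
clock: 17.8
eef_pos: [0.511, -0.2068, 0.0654]
tool_rot: [0.716, 0.698, -0.0, -0.0]
contact_force: [-0.1, 0.5, -1.6]
width: 0.584
grip_force: 32.1
```

Request:
servo_tool:
  targets:
    - [0, 0, 0, 0, 0, 0]
    - [0, 0, 0, 0, 0, 0]
    - [0, 0, 0, 0, 0, 0]
    - [0, 0, -0.3, 0, 0, 0]
    - [0, 0, -0.7, 0, 0, 0]
    - [0, 0, -0.8, 0, 0, 0]
    - [0, 0, -0.8, 0, 0, 0]
    - [0, 0, -0.75, 0, 0, 0]
    - [0.5, 0.02, 0, 0, 0, 0]
    - [0.84, 0.02, 0, 0, 0, 0]
    - [0.84, 0.02, 0, 0, 0, 0]
    - [0.84, 0.02, 0, 0, 0, 0]
    - [0.84, 0.02, 0, 0, 0, 0]
    - [0.84, 0.02, 0, 0, 0, 0]
    - [0.84, 0.02, 0, 0, 0, 0]
    - [0.84, 0.02, 0, 0, 0, 0]
    - [0.84, 0.02, 0, 0, 0, 0]
    - [0.84, 0.02, 0, 0, 0, 0]
    - [0.84, 0.02, 0, 0, 0, 0]
    - [0.1, 0, 0, 0, 0, 0]
  fingers: 1

```text
clock: 20.3
eef_pos: [0.538, 0.336, 0.2662]
tool_rot: [0.715, 0.699, 0.0, -0.0]
contact_force: [0.2, -0.8, 0.4]
width: 1.002
grip_force: 0.0
```

Run:
```python
from h import *
np.set_printoptions(precision=4,suppress=True)
s=state();print(s['clock'],s['eef_pos'],s['contact_force'])
for n in('scene','top'):
    p=snapshot(n);save(p,'f_'+n)
    for q in('jar_a','bay_1','sled_knob'):
        for r in tip_of(q,p)[:6]:print(n,q,round(r['score'],2),np.array(r['point']))
```

```text
20.3 [0.538  0.336  0.2662] [ 0.1927 -0.7588  0.4152]
scene jar_a 0.82 [ 0.5098 -0.2031  0.0423]
scene jar_a 0.74 [0.5371 0.3331 0.0014]
scene jar_a 0.62 [0.4253 0.3872 0.0017]
scene jar_a 0.62 [ 0.3887  0.0062 -0.0005]
scene bay_1 0.97 [ 0.5114 -0.2011  0.0411]
scene bay_1 0.8 [ 0.5061 -0.269   0.0454]
scene bay_1 0.66 [ 0.5057 -0.3314  0.0391]
scene sled_knob 0.94 [ 0.5077 -0.3832  0.0978]
top jar_a 0.56 [ 0.4268  0.3808 -0.0001]
top jar_a 0.53 [ 0.5115 -0.2035  0.0429]
top jar_a 0.38 [ 0.5114 -0.2026  0.0442]
top bay_1 0.9 [ 0.5048 -0.3291  0.0421]
top bay_1 0.79 [ 0.5136 -0.2679  0.0404]
top sled_knob 0.73 [ 0.5055 -0.3835  0.0935]
```

Request:
servo_tool:
  targets:
    - [-0.05, -0.01, 0.5, 0, 0, 0]
    - [0, 0, 0.8, 0, 0, 0]
    - [0, 0, 0.8, 0, 0, 0]
    - [0, 0, 0.8, 0, 0, 0]
    - [0, 0, 0.65, 0, 0, 0]
    - [0, 0, 0.4, 0, 0, 0]
    - [0, 0, 0.1, 0, 0, 0]
    - [0, 0, 0, 0, 0, 0]

```text
clock: 21.7
eef_pos: [0.5382, 0.3294, 0.0241]
tool_rot: [0.716, 0.698, 0.0, 0.0]
contact_force: [0.2, -0.9, 0.4]
width: 0.999
grip_force: 0.0
```

Request:
servo_tool:
  targets:
    - [0, 0, 0, 0, 0, 0]
    - [0, 0, 0, 0, 0, 0]
    - [0, 0, 0, 0, 0, 0]
    - [0, 0, 0, 0, 0, 0]
    - [0, 0, 0, 0, 0, 0]
  fingers: 0
  squeeze: 30

```text
clock: 22.32
eef_pos: [0.5385, 0.3301, 0.0253]
tool_rot: [0.716, 0.698, 0.001, 0.0]
contact_force: [-0.4, -1.5, 6.3]
width: 0.586
grip_force: 31.3
```

Request:
servo_tool:
  targets:
    - [0, 0, -0.4, 0, 0, 0]
    - [0, 0, -0.8, 0, 0, 0]
    - [0, 0, -0.8, 0, 0, 0]
    - [0, 0, -0.8, 0, 0, 0]
    - [0, 0, -0.8, 0, 0, 0]
    - [-0.3, 0, -0.4, 0, 0, 0]
    - [-0.7, -0.02, 0, 0, 0, 0]
    - [-0.85, -0.02, 0, 0, 0, 0]
    - [-0.85, -0.02, 0, 0, 0, 0]
    - [-0.85, -0.02, 0, 0, 0, 0]
    - [-0.85, -0.02, 0, 0, 0, 0]
    - [-0.85, -0.02, 0, 0, 0, 0]
    - [-0.85, -0.02, 0, 0, 0, 0]
    - [-0.85, -0.02, 0, 0, 0, 0]
    - [-0.85, -0.02, 0, 0, 0, 0]
    - [-0.85, -0.02, 0, 0, 0, 0]
    - [-0.85, -0.02, 0, 0, 0, 0]
    - [-0.5, -0.03, 0, 0, 0, 0]
    - [0, 0, 0, 0, 0, 0]
    - [0, 0, 0, 0, 0, 0]

```text
clock: 24.82
eef_pos: [0.5067, -0.2689, 0.2635]
tool_rot: [0.716, 0.698, 0.0, -0.001]
contact_force: [-0.1, -0.4, -1.5]
width: 0.582
grip_force: 31.8
```

Request:
servo_tool:
  targets:
    - [0, 0.025, 0.4, 0, 0, 0]
    - [0, 0, 0.7, 0, 0, 0]
    - [0, 0, 0.8, 0, 0, 0]
    - [0, 0, 0.7, 0, 0, 0]
    - [0, 0, 0.38, 0, 0, 0]
    - [0, 0, 0.1, 0, 0, 0]
    - [0, 0, 0, 0, 0, 0]

```text
clock: 25.7
eef_pos: [0.509, -0.269, 0.0793]
tool_rot: [0.716, 0.698, 0.0, 0.0]
contact_force: [-0.1, -0.2, -1.0]
width: 0.584
grip_force: 31.8
```

Run:
```python
from h import *
np.set_printoptions(precision=4,suppress=True)
s=state();print(s['clock'],s['eef_pos'],s['contact_force'])
for n in('scene','top'):
    p=snapshot(n);save(p,'g_'+n)
    for r in tip_of('jar_a',p)[:6]:print(n,round(r['score'],2),np.array(r['point']))
```

```text
25.7 [ 0.509  -0.269   0.0793] [-0.1076 -0.2459 -1.0407]
scene 0.9 [0.4295 0.3889 0.0042]
scene 0.66 [ 0.3857  0.0072 -0.0014]
scene 0.59 [ 0.508  -0.2663  0.0539]
scene 0.54 [ 0.5097 -0.2029  0.0415]
top 0.86 [0.4265 0.3832 0.0012]
top 0.71 [ 0.5112 -0.2042  0.0424]
top 0.56 [ 0.5101 -0.2675  0.0544]
```

Request:
servo_tool:
  targets:
    - [0, 0, 0.08, 0, 0, 0]
    - [0, 0, 0.08, 0, 0, 0]
    - [0, 0, 0.05, 0, 0, 0]
    - [0, 0, 0, 0, 0, 0]

```text
clock: 26.4
eef_pos: [0.5083, -0.2698, 0.0663]
tool_rot: [0.716, 0.698, -0.0, -0.0]
contact_force: [-1.5, 0.2, 1.7]
width: 0.581
grip_force: 32.0
```

Request:
servo_tool:
  targets:
    - [0, 0, 0, 0, 0, 0]
    - [0, 0, 0, 0, 0, 0]
    - [0, 0, 0, 0, 0, 0]
    - [0, 0, -0.3, 0, 0, 0]
    - [0, 0, -0.7, 0, 0, 0]
    - [0, 0, -0.8, 0, 0, 0]
    - [0, 0, -0.8, 0, 0, 0]
    - [0, 0, -0.75, 0, 0, 0]
    - [0.5, -0.06, 0, 0, 0, 0]
    - [0.9, -0.13, 0, 0, 0, 0]
    - [0.9, -0.13, 0, 0, 0, 0]
    - [0.9, -0.13, 0, 0, 0, 0]
    - [0.9, -0.13, 0, 0, 0, 0]
    - [0.9, -0.14, 0, 0, 0, 0]
    - [0.9, -0.14, 0, 0, 0, 0]
    - [0.9, -0.14, 0, 0, 0, 0]
    - [0.9, -0.14, 0, 0, 0, 0]
    - [0.9, -0.14, 0, 0, 0, 0]
    - [0.9, -0.14, 0, 0, 0, 0]
    - [0.9, -0.14, 0, 0, 0, 0]
  fingers: 1

```text
clock: 28.9
eef_pos: [0.4308, 0.3582, 0.2674]
tool_rot: [0.716, 0.698, 0.0, 0.0]
contact_force: [0.5, 0.4, -0.3]
width: 1.003
grip_force: 0.0
```

Request:
servo_tool:
  targets:
    - [0.47, -0.1, 0, 0, 0, 0]
    - [0, 0, 0, 0, 0, 0]

```text
clock: 29.15
eef_pos: [0.4253, 0.3868, 0.2669]
tool_rot: [0.715, 0.699, -0.0, -0.0]
contact_force: [-0.1, -1.1, -0.1]
width: 1.0
grip_force: 0.0
```

Run:
```python
from h import *
np.set_printoptions(precision=4,suppress=True)
s=state();print(s['clock'],s['eef_pos'],s['contact_force'])
for n in('scene','top'):
    p=snapshot(n);save(p,'i_'+n)
    for q in('jar_a','bay_1','sled_knob'):
        for r in tip_of(q,p)[:5]:print(n,q,round(r['score'],2),np.array(r['point']))
```

```text
29.15 [0.4253 0.3868 0.2669] [-0.1469 -1.116  -0.0675]
scene jar_a 0.89 [ 0.5125 -0.2058  0.0423]
scene jar_a 0.71 [ 0.3857  0.0069 -0.0021]
scene jar_a 0.67 [0.4256 0.3875 0.0049]
scene jar_a 0.62 [ 0.5113 -0.2695  0.0388]
scene jar_a 0.55 [ 0.5168  0.2488 -0.0005]
scene bay_1 0.75 [ 0.5107 -0.2028  0.0426]
scene bay_1 0.68 [ 0.5049 -0.328   0.0419]
scene bay_1 0.62 [ 0.5079 -0.2668  0.044 ]
scene bay_1 0.58 [ 0.4263  0.294  -0.0021]
scene sled_knob 0.81 [ 0.5086 -0.3816  0.0967]
top jar_a 0.87 [ 0.5108 -0.2022  0.0406]
top jar_a 0.71 [0.4273 0.3842 0.0013]
top jar_a 0.61 [ 0.5076 -0.2672  0.042 ]
top jar_a 0.53 [0.388  0.0117 0.0017]
top bay_1 0.75 [ 0.5047 -0.3321  0.0388]
top bay_1 0.64 [ 0.5161 -0.2666  0.0396]
```

Request:
servo_tool:
  targets:
    - [0.02, 0.01, 0.5, 0, 0, 0]
    - [0, 0, 0.8, 0, 0, 0]
    - [0, 0, 0.8, 0, 0, 0]
    - [0, 0, 0.8, 0, 0, 0]
    - [0, 0, 0.65, 0, 0, 0]
    - [0, 0, 0.4, 0, 0, 0]
    - [0, 0, 0.1, 0, 0, 0]
    - [0, 0, 0, 0, 0, 0]

```text
clock: 30.55
eef_pos: [0.4271, 0.386, 0.0246]
tool_rot: [0.716, 0.698, 0.0, 0.0]
contact_force: [-0.6, 0.1, 0.1]
width: 0.999
grip_force: 0.0
```

Request:
servo_tool:
  targets:
    - [0, 0, 0, 0, 0, 0]
    - [0, 0, 0, 0, 0, 0]
    - [0, 0, 0, 0, 0, 0]
    - [0, 0, 0, 0, 0, 0]
    - [0, 0, 0, 0, 0, 0]
  fingers: 0
  squeeze: 30

```text
clock: 31.18
eef_pos: [0.4272, 0.3865, 0.0258]
tool_rot: [0.716, 0.698, 0.001, 0.0]
contact_force: [-1.2, -0.5, 5.9]
width: 0.582
grip_force: 30.9
```

Request:
servo_tool:
  targets:
    - [0, 0, -0.4, 0, 0, 0]
    - [0, 0, -0.8, 0, 0, 0]
    - [0, 0, -0.8, 0, 0, 0]
    - [0, 0, -0.8, 0, 0, 0]
    - [0, 0, -0.8, 0, 0, 0]
    - [-0.2, 0.02, -0.4, 0, 0, 0]
    - [-0.6, 0.1, 0, 0, 0, 0]
    - [-0.9, 0.12, 0, 0, 0, 0]
    - [-0.9, 0.12, 0, 0, 0, 0]
    - [-0.9, 0.12, 0, 0, 0, 0]
    - [-0.9, 0.12, 0, 0, 0, 0]
    - [-0.9, 0.12, 0, 0, 0, 0]
    - [-0.9, 0.12, 0, 0, 0, 0]
    - [-0.9, 0.12, 0, 0, 0, 0]
    - [-0.9, 0.12, 0, 0, 0, 0]
    - [-0.9, 0.12, 0, 0, 0, 0]
    - [-0.9, 0.12, 0, 0, 0, 0]
    - [-0.9, 0.12, 0, 0, 0, 0]
    - [-0.8, 0.12, 0, 0, 0, 0]
    - [-0.4, 0.06, 0, 0, 0, 0]

```text
clock: 33.67
eef_pos: [0.5049, -0.3326, 0.2639]
tool_rot: [0.717, 0.697, -0.0, -0.0]
contact_force: [0.8, 0.3, -1.1]
width: 0.587
grip_force: 32.0
```

Request:
servo_tool:
  targets:
    - [0, 0, 0, 0, 0, 0]
    - [0, 0, 0, 0, 0, 0]

```text
clock: 33.92
eef_pos: [0.5048, -0.3288, 0.2641]
tool_rot: [0.716, 0.698, 0.0, -0.001]
contact_force: [-0.7, 0.1, -1.9]
width: 0.583
grip_force: 32.0
```

Request:
servo_tool:
  targets:
    - [0, 0.025, 0.4, 0, 0, 0]
    - [0, 0, 0.7, 0, 0, 0]
    - [0, 0, 0.8, 0, 0, 0]
    - [0, 0, 0.7, 0, 0, 0]
    - [0, 0, 0.38, 0, 0, 0]
    - [0, 0, 0.1, 0, 0, 0]
    - [0, 0, 0, 0, 0, 0]

```text
clock: 34.8
eef_pos: [0.5071, -0.3295, 0.0801]
tool_rot: [0.716, 0.698, 0.0, 0.0]
contact_force: [0.5, -0.7, -0.8]
width: 0.584
grip_force: 32.0
```

Run:
```python
from h import *
np.set_printoptions(precision=4,suppress=True)
s=state();print(s['clock'],s['eef_pos'],s['contact_force'])
for n in('scene','top'):
    p=snapshot(n);save(p,'j_'+n)
    for r in tip_of('jar_a',p)[:6]:print(n,round(r['score'],2),np.array(r['point']))
```

```text
34.8 [ 0.5071 -0.3295  0.0801] [ 0.4932 -0.6541 -0.8094]
scene 0.84 [0.3884 0.0096 0.0022]
scene 0.81 [ 0.5087 -0.3253  0.0561]
scene 0.7 [ 0.5084 -0.2004  0.039 ]
scene 0.54 [ 0.5069 -0.2674  0.0415]
top 0.88 [ 0.5079 -0.268   0.038 ]
top 0.77 [ 0.5114 -0.2058  0.0417]
top 0.65 [ 0.5086 -0.3339  0.0525]
```

Request:
servo_tool:
  targets:
    - [-0.015, 0, 0.08, 0, 0, 0]
    - [0, 0, 0.08, 0, 0, 0]
    - [0, 0, 0.06, 0, 0, 0]
    - [0, 0, 0, 0, 0, 0]

```text
clock: 35.5
eef_pos: [0.5064, -0.3313, 0.0668]
tool_rot: [0.716, 0.698, -0.0, -0.0]
contact_force: [-1.9, 0.8, 4.3]
width: 0.583
grip_force: 32.4
```

Request:
servo_tool:
  targets:
    - [0, 0, 0, 0, 0, 0]
    - [0, 0, 0, 0, 0, 0]
    - [0, 0, 0, 0, 0, 0]
    - [0, 0, -0.3, 0, 0, 0]
    - [0, 0, -0.7, 0, 0, 0]
    - [0, 0, -0.8, 0, 0, 0]
    - [0, 0, -0.3, 0, 0, 0]
    - [-0.2, 0, 0, 0, 0, 0]
    - [-0.4, 0, 0, 0, 0, 0]
    - [-0.32, 0, 0, 0, 0, 0]
    - [0, 0, 0, 0, 0, 0]
  fingers: 1

```text
clock: 36.88
eef_pos: [0.5046, -0.3886, 0.1907]
tool_rot: [0.717, 0.697, -0.0, -0.001]
contact_force: [0.9, 0.5, -0.3]
width: 0.998
grip_force: 0.0
```

Run:
```python
from h import *
np.set_printoptions(precision=4,suppress=True)
s=state();print(s['clock'],s['eef_pos'],s['contact_force'])
for n in('scene','top'):
    p=snapshot(n);save(p,'k_'+n)
    for q in ('jar_a','sled_knob'):
        for r in tip_of(q,p)[:6]:print(n,q,round(r['score'],2),np.array(r['point']))
a=cv2.imread('pics/k_scene.png');b=cv2.imread('pics/k_top.png')
f=lambda i:cv2.resize(i,(390,540),interpolation=3)
cv2.imwrite('pics/k_c.png',np.hstack([f(a[90:270,260:390]),f(b[120:300,280:410])]))
```

```text
36.875 [ 0.5046 -0.3886  0.1907] [ 0.8769  0.5298 -0.3017]
scene jar_a 0.79 [ 0.5078 -0.3319  0.0457]
scene jar_a 0.67 [ 0.5071 -0.202   0.0417]
scene jar_a 0.61 [ 0.506  -0.2666  0.0378]
scene jar_a 0.57 [0.3888 0.0104 0.0018]
scene sled_knob 0.63 [ 0.5077 -0.3839  0.0964]
top jar_a 0.73 [ 0.5108 -0.2037  0.0408]
top jar_a 0.61 [ 0.507  -0.3385  0.0402]
top jar_a 0.54 [ 0.5081 -0.2686  0.0407]
top sled_knob 0.95 [ 0.5042 -0.3836  0.0966]
```

View pics/k_c.png

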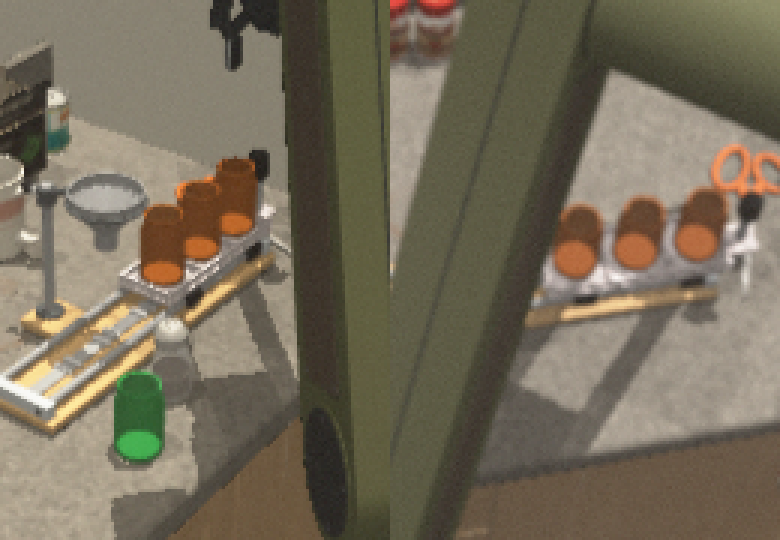

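All three amber jars stand seated in a row: crop bases (163,272), (200,247) and (235,223). The knob is at (259,165). Next I grip the knob.

Request:
servo_tool:
  targets:
    - [0.02, 0.035, 0.4, 0, 0, 0]
    - [0, 0, 0.6, 0, 0, 0]
    - [0, 0, 0.5, 0, 0, 0]
    - [0, 0, 0.32, 0, 0, 0]
    - [0, 0, 0, 0, 0, 0]
    - [0, 0, 0, 0, 0, 0]

```text
clock: 37.92
eef_pos: [0.508, -0.3855, 0.0841]
tool_rot: [0.716, 0.698, 0.0, 0.001]
contact_force: [-0.3, -0.4, 0.6]
width: 1.003
grip_force: 0.0
```

Request:
servo_tool:
  targets:
    - [0, 0, 0, 0, 0, 0]
    - [0, 0, 0, 0, 0, 0]
    - [0, 0, 0, 0, 0, 0]
    - [0, 0, 0, 0, 0, 0]
    - [0, 0, 0, 0, 0, 0]
    - [0, 0, 0, 0, 0, 0]
  fingers: 0
  squeeze: 45

```text
clock: 38.67
eef_pos: [0.5065, -0.3854, 0.0838]
tool_rot: [0.716, 0.698, -0.0, -0.0]
contact_force: [-1.6, 0.4, 5.9]
width: 0.266
grip_force: 44.3
```

Request:
servo_tool:
  targets:
    - [0.04, 0, 0, 0, 0, 0]
    - [0.08, 0, 0, 0, 0, 0]
    - [0.12, 0, 0, 0, 0, 0]
    - [0.16, 0, 0, 0, 0, 0]
    - [0.16, 0, 0, 0, 0, 0]
    - [0.16, 0, 0, 0, 0, 0]
    - [0.16, 0, 0, 0, 0, 0]
    - [0.16, 0, 0, 0, 0, 0]
    - [0.16, 0, 0, 0, 0, 0]
    - [0.16, 0, 0, 0, 0, 0]
    - [0.12, 0, 0, 0, 0, 0]
    - [0.09, 0, 0, 0, 0, 0]
    - [0.06, 0, 0, 0, 0, 0]
    - [0.03, 0, 0, 0, 0, 0]
    - [0, 0, 0, 0, 0, 0]
    - [0, 0, 0, 0, 0, 0]

```text
clock: 40.67
eef_pos: [0.5079, -0.2853, 0.0837]
tool_rot: [0.716, 0.698, -0.001, -0.001]
contact_force: [-5.4, -0.2, 8.3]
width: 0.267
grip_force: 44.7
```

Run:
```python
from h import *
np.set_printoptions(precision=4,suppress=True)
s=state();print(s['clock'],s['eef_pos'],s['contact_force'])
for n in('scene','top'):
    p=snapshot(n);save(p,'l_'+n)
    for q in ('jar_a','sled_knob','funnel'):
        for r in tip_of(q,p)[:4]:print(n,q,round(r['score'],2),np.array(r['point']))
```

```text
40.675 [ 0.5079 -0.2853  0.0837] [-5.4073 -0.1815  8.2548]
scene jar_a 0.66 [ 0.5078 -0.1693  0.0383]
scene jar_a 0.63 [ 0.5087 -0.103   0.0445]
scene jar_a 0.59 [ 0.3858  0.0082 -0.0001]
scene jar_a 0.53 [ 0.5067 -0.2298  0.044 ]
scene sled_knob 0.89 [ 0.511  -0.2852  0.0948]
top jar_a 0.56 [ 0.5064 -0.235   0.0438]
top jar_a 0.53 [ 0.5105 -0.1669  0.0395]
top sled_knob 0.95 [ 0.51   -0.2833  0.0966]
top sled_knob 0.5 [0.4241 0.2863 0.0025]
top sled_knob 0.17 [ 0.5085 -0.2308  0.0422]
```

Request:
servo_tool:
  targets:
    - [0, -0.02, 0, 0, 0, 0]
    - [0, 0, 0, 0, 0, 0]

```text
clock: 41.32
eef_pos: [0.5079, -0.2854, 0.0837]
tool_rot: [0.716, 0.698, -0.0, -0.001]
contact_force: [-2.8, -0.0, 7.2]
width: 0.268
grip_force: 44.5
```

Request:
servo_tool:
  targets:
    - [0, 0, 0, 0, 0, 0]
    - [0, 0, 0, 0, 0, 0]
    - [0, 0, 0, 0, 0, 0]
    - [0, 0, 0, 0, 0, 0]
    - [0, 0, -0.3, 0, 0, 0]
    - [0, 0, -0.6, 0, 0, 0]
    - [0, 0, -0.7, 0, 0, 0]
    - [-0.3, 0, -0.6, 0, 0, 0]
    - [-0.6, 0, 0, 0, 0, 0]
    - [-0.8, 0, 0, 0, 0, 0]
    - [-0.8, 0, 0, 0, 0, 0]
    - [-0.6, 0, 0, 0, 0, 0]
    - [0, 0, 0, 0, 0, 0]
  fingers: 1

```text
clock: 42.95
eef_pos: [0.5034, -0.4746, 0.2143]
tool_rot: [0.717, 0.697, -0.0, 0.0]
contact_force: [1.0, 0.3, -0.1]
width: 1.003
grip_force: 0.0
```

Run:
```python
from h import *
np.set_printoptions(precision=4,suppress=True)
s=state();print(s['clock'],s['eef_pos'],s['contact_force'])
for n in('scene','top'):
    p=snapshot(n);save(p,'m_'+n)
    for q in ('jar_a','sled_knob','tin','pepper_mill','salt_shaker'):
        for r in tip_of(q,p)[:4]:print(n,q,round(r['score'],2),np.array(r['point']))
a=cv2.imread('pics/m_scene.png');b=cv2.imread('pics/m_top.png')
f=lambda i:cv2.resize(i,(390,540),interpolation=3)
cv2.imwrite('pics/m_c.png',np.hstack([f(a[90:270,260:390]),f(b[120:300,280:410])]))
```

```text
42.95 [ 0.5034 -0.4746  0.2143] [ 0.9516  0.2703 -0.0641]
scene jar_a 0.9 [0.389  0.0099 0.001 ]
scene jar_a 0.78 [ 0.5077 -0.2302  0.0416]
scene jar_a 0.68 [ 0.51   -0.1041  0.0414]
scene jar_a 0.62 [ 0.5108 -0.1683  0.041 ]
scene sled_knob 0.81 [ 0.5092 -0.2833  0.0995]
scene tin 0.96 [ 0.5203  0.2453 -0.0001]
scene pepper_mill 0.67 [ 0.4275  0.2911 -0.0039]
scene salt_shaker 0.84 [ 0.4176 -0.0815  0.0024]
top jar_a 0.7 [ 0.5074 -0.2364  0.0403]
top jar_a 0.4 [0.3903 0.0078 0.0014]
top sled_knob 0.88 [ 0.5046 -0.2814  0.098 ]
top tin 0.61 [ 0.5223  0.2475 -0.0011]
top pepper_mill 0.96 [ 0.4229  0.2884 -0.0009]
```

View pics/m_c.png

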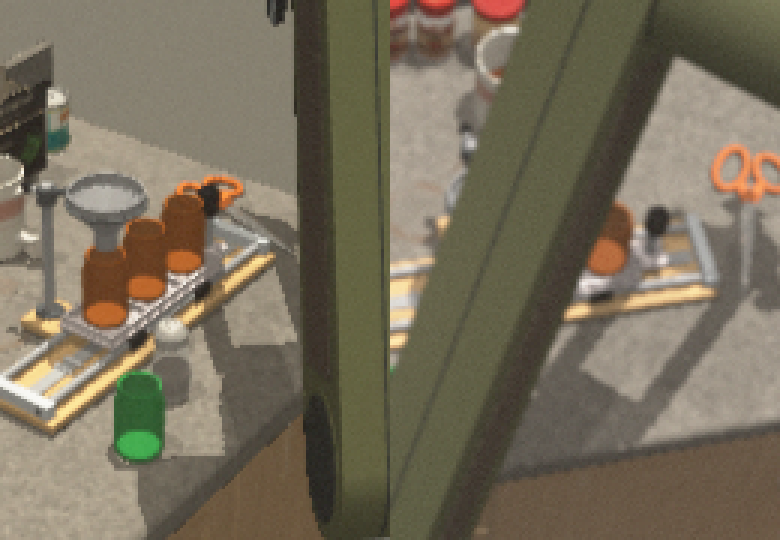

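The leading jar, base at crop (105,315), stands directly under the spout at (105,235). All three jars are upright, the other items haven't moved, and the robot is clear.

```bash
python3 -c "
from cell import *
print(hand_in())"
```

```text
the job is handed in; nothing more can be done
None
```

The three amber jars stand upright in the sled's bays, the sled is in the first filling stop with the leading jar under the funnel, the tin, mill and shaker are where they stood, and the job was handed in at about 43 s of the 72 s allowed; no verdict was returned.

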